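# Seat an eyelet punch in a bristle-covered sloped tool stand

### The job

Put the eyelet punch away: take it from the wooden rest block and seat it nose first, fully home, in the socket of the sloped tool stand. The socket is hidden under the black bristles and is seldom in the middle of the ring, so it is best felt for, by sweeping the nose lightly in a spiral over the floor of the ring until it drops in. Let go of the punch and leave the yellow tape roll, the beeswax block and the round tin where they are.

Things in the scene. Friction and masses are not known exactly. Their poses are not given: they have to be found in the camera images.
- punch_grip (a point): Centre of the punch's flat-sided wooden handle, 20x20 mm, 44 mm long. The loose punch weighs about 70 g and is 93 mm long. z runs along it from nose to handle; x and y are square to the handle's sides. From here along -z: a brass collar 22 mm across from 22 to 26 mm, then the steel shaft to the nose at 70 mm. At the start the punch stands upright in the rest block, this point 78 mm up.
- punch_tip (a point): Middle of the punch's flat nose, on its axis; axes as punch_grip. The round steel shaft is 12 mm in diameter and 44 mm long; its last 8 mm taper to this flat nose, 6 mm in diameter.
- rest: Rest block, fixed: light wood, 60x60x40 mm, origin at the centre of its underside, with an upright blind hole 14 mm in diameter and 32 mm deep in the middle of its top, in which the punch stands at the start (to clear it, lift straight up by over 32 mm).
- stand_head: Leaning head of the fixed, dark wooden tool stand: 104 mm along x, 96 along y, 54 thick, on a base board 128x110 mm. Origin: middle of the round well in its face, level with the face, 84 mm above the work surface. z points square out of the face, 30 degrees from vertical, leaning to the robot's side; x points up the slope, y along it level. A thin brass ring, 1 mm proud, edges the well.
- well_floor (a point): Middle of the flat hard floor of the well (40 mm across, 8.5 mm deep); axes as stand_head. Black bristles 3 mm below the face hide the floor and give way without resistance. In the floor is one round blind hole, 13.5 mm in diameter, 30 mm deep, square to the face, 1 mm lead-in. Its centre lies up to 6.5 mm from here along x and up to 6.5 mm along y, new each time, unseen.
- well_bottom (a point): Point straight below the middle of the well, 38.5 mm under the face: the depth of the hole's bottom, on which the nose rests when the punch is home. The collar then is about 5 mm above the face. Axes as stand_head.
- tape_roll: Bystander: yellow wound tape measure lying flat, 64x65x14 mm, origin at the middle of its underside.
- thread_block: Bystander: amber beeswax block 30x46x18 mm, origin at the middle of its underside.
- eyelet_tin: Bystander: round pale tin, 62 mm in diameter, 23 mm high, origin at the middle of its underside.
Things that resemble listed ones, but are neither listed nor needed, are in the scene too. What is shaped like the part that bears punch_grip but green, orange or purple is not meant.

How it is judged:
By the outcome, as a careful person would: the job done as asked, in the order asked, and still so for the second after the job is handed in, with the robot touching nothing.
It also fails if it takes over 58 s, if anything falls off the work surface, if the arm or the gripper's body presses on something with over 40 N, if the wrist force passes 120 N, or if a joint passes its speed limit or range.

### The arm

A 6-joint arm with a two-finger parallel gripper is mounted at the origin on a cart in front of the work surface, level with it; the furniture and walls round the work are solid. World frame = base frame: x ahead of the robot, y to its left, z up, the work surface at z = 0. Lengths are in mm, angles in rad, forces in N, time in s.
With the tool pointing down it reaches from about 275 to 1000 mm from the base axis. Payload 8.4 kg.
Tool frame: the origin (TCP) lies midway between the tips of the shut fingers; the grasp point (between the pads) lies 19 mm behind it; z points along the fingers, x is the direction in which the jaws open and shut, and the axes are right-handed (so a half turn about z gives the same grasp; the last joint's range is limited). The gripper opens to 85 mm and grips with 20 to 120 N. Pads are 22 mm wide; open, the fingers measure 114 mm over their backs; the gripper's body (76 mm by 85 mm) begins 54 mm behind the grasp point. The pads swing forward as they close: fully open they stand 13 mm farther back than shut.
Start: joints at [-1.137, 0.353, 1.633, -0, 1.155, -0.002], TCP at [263.834, -566.586, 231.281] pointing down, gripper open.
Joint ranges: [-2.63, 2.63], [-0.92, 2.1], [0.06, 2.66], [-1.3, 4.44], [0, 2.69], [-3.02, 3.02]. Speed limits (rad/s): [2.22, 2.22, 2.79, 3.14, 3.14, 3.14].

### API

Orientations are given as [roll, pitch, yaw] about the fixed x, y, z axes, in that order (R = Rz(yaw) Ry(pitch) Rx(roll)).
In Python, from rig import sense, grab_frame, camera_model, job gives the robot as it stands.
- The arm moves only by the tool arm_command, never from a script. Its argument "plan" is a list of rows, each an object with "translation": the shift along the tool's x, y, z in cm, a list of three; "twist": the turn about the tool's z in rad; "gripper": the opening, from 0 (shut) to 1 (fully open). A call has exactly 5 rows; each row is the pose to reach, as a shift and turn from the pose measured when the call began, along the tool's axes at that moment; what a row does not reach only later rows make up. A row lasts 1/12 s, in which the tool goes at most 41.7 mm and 7.16 degrees, less where a joint would pass 70% of its speed; a pose out of reach is approached as far as the arm can. A call with a gripper value outside its range is refused whole. The fingers move at their own pace and stop on an object; "squeeze" is the grip in N (left out, the last holds). Time passes only in rows, so rows that repeat a pose let the fingers close, or fill a call up. It gives the time, the measured TCP pose, the force and the opening at its end, in the units of the state.
- sense(): the state, without advancing time (a new reading comes with each control period).
- grab_frame(name): name is "scene" or "top"; returns the picture (400x640x3 uint8, blue, green, red); there is no depth.
- camera_model(name): a dict with "fx", "fy", "cx", "cy" (pixels), "pose" (4x4, takes a point from camera to world coordinates). Camera axes: x right, y down, z forward; pixel columns grow to the right and rows downward; lengths in mm; the calibration is good to about 2 mm. A picture is of the moment at which its call begins. camera_model takes no time and is no camera call.
- job.sign_off(): hands the job in, once; it reports no verdict.
The state is a dict: "clock": time; "qpos": joint angles; "qvel": joint speeds; "joint_efforts": joint torques, N m; "eef_pos": TCP position; "tcp_rot": TCP orientation; "contact_force": force on the tool from outside, world axes, zero at the start; "wrist_torque": the same for the moment, N m; "opening": opening from 0.0 (shut) to 1.0 (fully open).
Only numpy, scipy, OpenCV 4.12 (cv2) and the standard library are available. Lean on these libraries where they do the work, as an engineer would, in place of code of your own. Each camera call takes 0.05 s, during which the arm holds its last target.

## Working session

There is one attempt and no reset: what is moved stays moved. The work goes in short steps, Python scripts to look and compute and a tool call to move; the robot and the scene stay as the last step left them, time stands still between calls to the robot, and variables do not carry over. Pictures are saved under pics/ and viewed, and the job is handed in when it is done.

Besides the shell and the picture viewer there is one more tool, called in YAML: its name, and indented under it one key for each argument. arm_command: Moves the arm, as the interface text tells. Its arguments: {"type":"object","properties":{"plan":{"type":"array","items":{"type":"object","properties":{"translation":{"type":"array","items":{"type":"number"}},"twist":{"type":"number"},"gripper":{"type":"number"}}}},"squeeze":{"type":"number"}},"required":["plan"]}

```bash
mkdir -p pics; ls
python3 - <<'E'
from rig import sense, grab_frame, camera_model, job
import cv2, numpy as np
np.set_printoptions(precision=4,suppress=True)
for n in("scene","top"):
    im=grab_frame(n); cv2.imwrite(f"pics/{n}0.png",im); m=camera_model(n); print(n,m["fx"],m["fy"],m["cx"],m["cy"]); print(np.array(m["pose"]))
print(sense())
E
```

```text
pics
scene 419.11671242579865 419.11671242579865 321.90782888025825 206.58765629758688
[[ -0.7711  -0.3336   0.5424  28.7387]
 [ -0.6365   0.4267  -0.6425 648.215 ]
 [ -0.0171  -0.8406  -0.5413 544.771 ]
 [  0.       0.       0.       1.    ]]
top 371.54160877021457 371.54160877021457 315.3932305228018 197.69473579095379
[[ -0.0007  -0.9921   0.1257 377.1398]
 [ -1.       0.0013   0.0051 109.1085]
 [ -0.0052  -0.1257  -0.992  930.3135]
 [  0.       0.       0.       1.    ]]
{'clock': 0.1, 'qpos': array([-1.1374,  0.3536,  1.634 ,  0.    ,  1.1552, -0.0024]), 'qvel': array([-0.0024, -0.0008, -0.0023,  0.0008,  0.0001,  0.0015]), 'joint_efforts': array([ -0.002 , -60.6355, -34.2819,   0.0001,   0.004 ,   0.    ]), 'eef_pos': array([ 263.6789, -566.1844,  230.6323]), 'tcp_rot': array([-3.1416,  0.0013, -1.1349]), 'contact_force': array([-0.3123, -0.558 ,  0.2072]), 'wrist_torque': array([-0.0045,  0.0136, -0.009 ]), 'opening': 1.0008744379611074}
```

View pics/scene0.png

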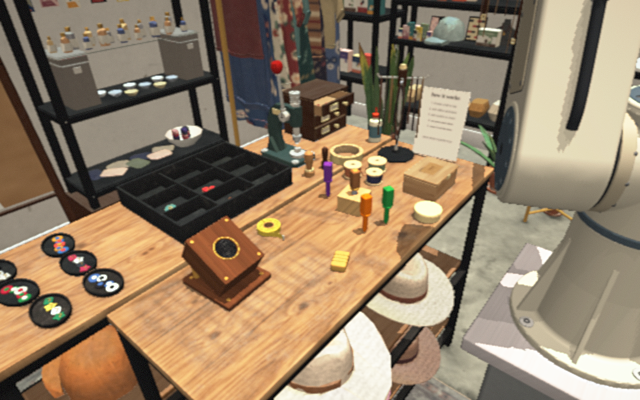

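View pics/top0.png

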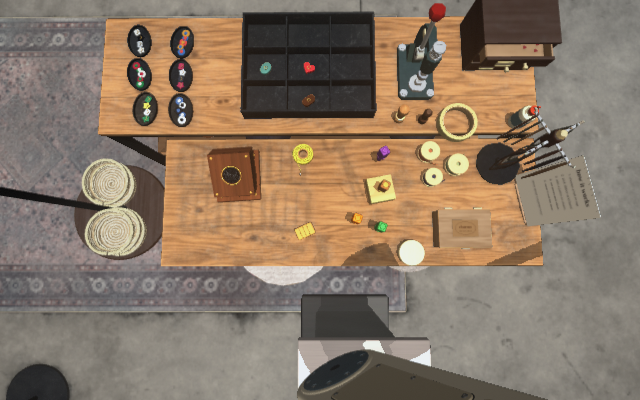

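Run:
```python
import cv2, numpy as np
s=cv2.imread("pics/scene0.png");t=cv2.imread("pics/top0.png")
def c(im,x0,y0,w,h,k):return cv2.resize(im[y0:y0+h,x0:x0+w],None,fx=k,fy=k,interpolation=cv2.INTER_CUBIC)
a=np.hstack([c(s,170,200,100,105,4),c(s,310,140,95,105,4)]);cv2.imwrite("pics/c1.png",a)
a=np.hstack([c(t,195,135,75,75,5),c(t,345,140,75,75,5)]);cv2.imwrite("pics/c2.png",a)
```

```text
(no output)
```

View pics/c1.png

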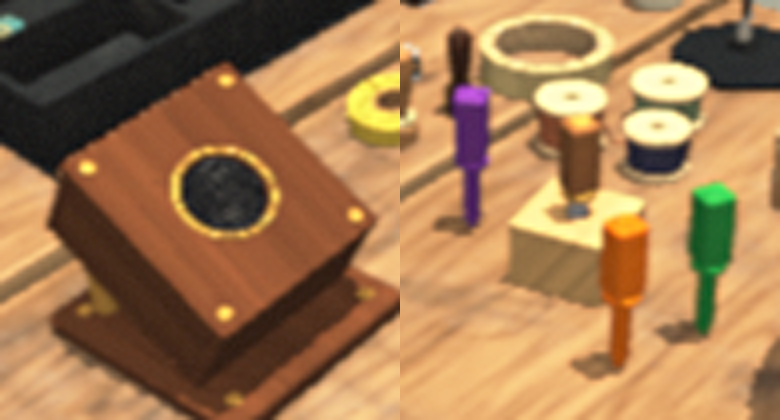

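View pics/c2.png

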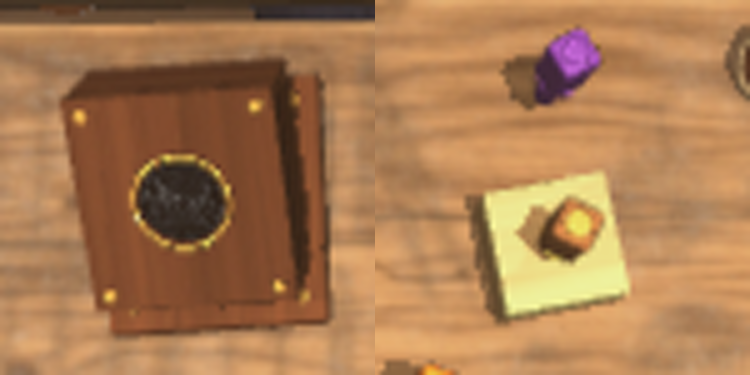

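Candidates for the punch, by pixel in the top picture:
- **Brown:** (384,185), scene (353,182). It stands in the light wood rest block and fits the description.
- **Purple, orange and green:** (383,152), (357,217) and (381,226). They are the excluded colours and stand loose on the bench.

The stand is at top (232,175), scene (226,248), with a brass ring and four brass pins on its face. Next I measure these.

```bash
cat > h.py <<'E'
import numpy as np, cv2
from rig import camera_model
from scipy.spatial.transform import Rotation as R
np.set_printoptions(precision=2,suppress=True)
M={n:camera_model(n) for n in("scene","top")}
def ray(n,u,v):
    m=M[n];P=np.array(m["pose"]);d=P[:3,:3]@np.array([(u-m["cx"])/m["fx"],(v-m["cy"])/m["fy"],1.]);return P[:3,3],d/np.linalg.norm(d)
def onz(n,u,v,z):
    o,d=ray(n,u,v);return o+d*(z-o[2])/d[2]
def tri(a,b):
    o1,d1=ray("scene",*a);o2,d2=ray("top",*b)
    A=np.stack([d1,-d2],1);t=np.linalg.lstsq(A,o2-o1,rcond=None)[0]
    p,q=o1+d1*t[0],o2+d2*t[1];return (p+q)/2,np.linalg.norm(p-q)
def proj(n,p):
    m=M[n];P=np.array(m["pose"]);c=P[:3,:3].T@(np.asarray(p)-P[:3,3]);return np.array([m["fx"]*c[0]/c[2]+m["cx"],m["fy"]*c[1]/c[2]+m["cy"]])
def blobs(im,lo,hi,box,amin=2):
    x,y,w,h=box;hsv=cv2.cvtColor(im[y:y+h,x:x+w],cv2.COLOR_BGR2HSV);m=cv2.inRange(hsv,lo,hi)
    n,_,st,ce=cv2.connectedComponentsWithStats(m,connectivity=8)
    return [(ce[i]+[x,y],st[i]) for i in range(1,n) if st[i][4]>=amin],m
E
python3 - <<'E'
from h import *
s=cv2.imread("pics/scene0.png");t=cv2.imread("pics/top0.png")
for n,im,box in(("scene",s,(180,215,85,75)),("top",t,(205,145,58,58))):
    b,_=blobs(im,(18,110,130),(35,255,255),box)
    for c,st in b: print(n,c,st)
# block top
for n,im,box in(("scene",s,(330,170,45,50)),("top",t,(360,170,40,40))):
    b,_=blobs(im,(15,40,120),(35,255,255),box,20)
    for c,st in b: print(n,'blk',c,st)
E
```

```text
scene [260.64 226.88] [ 76   3   9  19 128]
scene [226.  219.5] [45  4  3  2  6]
scene [220.27 237.82] [38 22  6  3 11]
scene [227.   237.25] [46 22  3  2  4]
scene [231.8 239. ] [50 23  5  3 10]
scene [191.5 241.8] [10 26  4  3 10]
scene [216.86 251.14] [33 27 14 17 49]
scene [236.5 243.5] [55 27  4  4 10]
scene [238.2 248.5] [57 32  3  4 10]
scene [234.04 255.39] [48 37 11  7 23]
scene [258.17 253.17] [77 37  3  3  6]
scene [181.   261.67] [ 0 46  3  2  3]
scene [263.5 266.5] [83 51  2  2  4]
scene [196. 276.] [15 60  3  3  5]
scene [225.88 277.88] [45 62  3  3  8]
top [245.5 155.5] [40 10  2  2  4]
top [210.33 157.67] [ 5 12  2  2  3]
top [229.75 166.12] [22 21  7  2  8]
top [223.17 169.17] [17 22  4  5  6]
top [236.71 168.29] [30 22  4  4  7]
top [240. 173.] [35 27  1  3  3]
top [239.67 179.  ] [34 33  2  3  3]
top [222.5 179. ] [17 34  2  1  2]
top [226. 182.] [19 36  5  3  5]
top [236.2 183. ] [30 37  3  3  5]
top [231.5 184. ] [25 39  4  1  4]
top [250.33 191.67] [45 46  2  2  3]
top [216.67 193.67] [11 48  2  2  3]
top [255.5 194. ] [50 49  2  1  2]
scene blk [337.07 173.3 ] [ 3  0 11 10 61]
scene blk [370.1  172.55] [35  0 10  7 58]
scene blk [351.44 200.42] [   0    9   45   41 1004]
scene blk [335.68 189.  ] [ 1 16 10  7 25]
top blk [381.9  192.12] [  0   0  40  40 867]
```

Run:
```python
from h import *
s=cv2.imread("pics/scene0.png");t=cv2.imread("pics/top0.png")
def wc(im,c,r=4):
    x,y=np.round(c).astype(int);p=im[y-r:y+r+1,x-r:x+r+1].astype(float)
    w=p[...,1]-np.median(p[...,1]);w[w<25]=0
    g=np.mgrid[y-r:y+r+1,x-r:x+r+1];return np.array([(g[1]*w).sum(),(g[0]*w).sum()])/w.sum()
S=[(226,219.5),(191.5,241.8),(258.2,253.2),(225.9,277.9)];T=[(245.5,155.5),(210.3,157.7),(250.3,191.7),(216.7,193.7)]
P=[]
for a,b in zip(S,T):
    a2,b2=wc(s,a,3),wc(t,b,3);p,e=tri(a2,b2);P.append(p);print(a2,b2,p,e)
P=np.array(P);c=P.mean(0)
x=(P[0]+P[1]-P[2]-P[3])/2;y=(P[1]+P[3]-P[0]-P[2])/2
print('c',c,'x',x,np.linalg.norm(x),'y',y,np.linalg.norm(y))
n=np.cross(x,y);n/=np.linalg.norm(n);print('n',n,'tilt',np.degrees(np.arccos(n[2])),'yaw from n',np.degrees(np.arctan2(-n[1],-n[0])),'yaw x',np.degrees(np.arctan2(x[1],x[0])),'yaw y',np.degrees(np.arctan2(-y[0],y[1])))
# ring
for n_,im,box in(("scene",s,(208,232,36,34)),("top",t,(219,162,27,27))):
    b,m=blobs(im,(18,100,110),(35,255,255),box)
    pts=np.argwhere(m>0)[:,::-1]+np.array(box[:2])
    pts=cv2.convexHull(pts.astype(np.int32))
    e=cv2.fitEllipse(pts);print(n_,e,onz(n_,*e[0],85))
    if n_=="scene":es=e[0]
print(tri(es,e[0]))
```

```text
[226.05 219.57] [245.64 155.75] [578.25 272.09 107.  ] 1.6508436881676443
[191.39 241.41] [209.29 158.42] [571.55 353.73 108.68] 0.931796986188071
[258.52 253.16] [250.37 191.88] [501.84 267.64  63.01] 1.8598343485584086
[225.77 277.78] [216.18 194.47] [495.74 348.1   64.23] 2.300206155247632
c [536.84 310.39  85.73] x [76.11  5.04 44.22] 88.16443025119972 y [-6.4  81.05  1.44] 81.3174387998148
n [-0.5  -0.05  0.86] tilt 30.126792557655115 yaw from n 6.26590789713971 yaw x 3.7886002424539034 yaw y 4.512866508654161
scene ((225.76551818847656, 247.5715789794922), (21.987533569335938, 27.132516860961914), 103.34722900390625) [538.26 310.77  85.  ]
top ((230.93911743164062, 174.95762634277344), (18.357128143310547, 20.448843002319336), 120.1754150390625) [537.59 308.85  85.  ]
(array([538.41, 309.7 ,  84.07]), np.float64(1.7255330253804304))
```

Run:
```python
import cv2, numpy as np
s=cv2.imread("pics/scene0.png");t=cv2.imread("pics/top0.png")
def c(im,x0,y0,w,h,k):
    o=cv2.resize(im[y0:y0+h,x0:x0+w],None,fx=k,fy=k,interpolation=cv2.INTER_NEAREST)
    for i in range(0,w,5): cv2.line(o,(i*k,0),(i*k,6 if i%10 else 14),(255,255,255),1)
    for i in range(0,h,5): cv2.line(o,(0,i*k),(6 if i%10 else 14,i*k),(255,255,255),1)
    return o
cv2.imwrite("pics/c3.png",np.hstack([c(s,330,160,50,60,8),c(t,360,165,40,48,10)[:480]]))
```

```text
(no output)
```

View pics/c3.png

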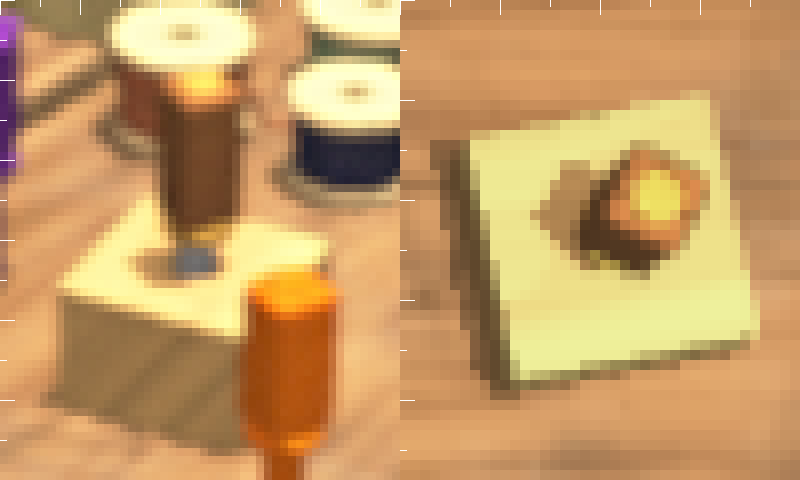

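Run:
```python
from h import *
t=cv2.imread("pics/top0.png");s=cv2.imread("pics/scene0.png")
x,y,w,h=360,165,40,48
k=6
up=cv2.resize(t[y:y+h,x:x+w],None,fx=k,fy=k,interpolation=cv2.INTER_CUBIC)
hsv=cv2.cvtColor(up,cv2.COLOR_BGR2HSV)
print(hsv[int(19.5*k),int(25.5*k)],hsv[int(24*k),int(26*k)],hsv[int(17*k),int(23.5*k)],hsv[int(27*k),int(12*k)])
def back(p): return (np.array(p)+.5)/k-.5+[x,y]
# block
m=cv2.inRange(hsv,(22,60,150),(40,200,255));m=cv2.morphologyEx(m,cv2.MORPH_CLOSE,np.ones((13,13)))
c=max(cv2.findContours(m,0,2)[0],key=cv2.contourArea);r=cv2.minAreaRect(c);bp=[onz("top",*back(q),40) for q in cv2.boxPoints(r)]
bp=np.array(bp);print('block',bp.mean(0),[ (np.linalg.norm(bp[i]-bp[(i+1)%4]),np.degrees(np.arctan2(*(bp[(i+1)%4]-bp[i])[1::-1]))) for i in range(4)])
# handle top: orange/brown with bright value + cap
m=cv2.inRange(hsv,(5,90,150),(19,255,255));m[:14*k]=0;m[28*k:]=0;m[:,:20*k]=0;m[:,32*k:]=0
c=cv2.convexHull(np.vstack([q for q in cv2.findContours(m,0,2)[0] if cv2.contourArea(q)>40]));r=cv2.minAreaRect(c)
hp=np.array([onz("top",*back(q),100) for q in cv2.boxPoints(r)]);print('handle',hp.mean(0),[ (np.linalg.norm(hp[i]-hp[(i+1)%4]),np.degrees(np.arctan2(*(hp[(i+1)%4]-hp[i])[1::-1]))) for i in range(4)],back(r[0]))
o=up.copy();cv2.drawContours(o,[cv2.boxPoints(r).astype(int)],-1,(255,0,0),1);cv2.imwrite("pics/c4.png",cv2.resize(o,None,fx=2,fy=2))
# scene cap centre
print('scene top', onz("scene",330+205/8-.5,160+80/8-.5,100), tri((330+203/8-.5,160+84/8-.5),back(r[0])))
```

```text
[ 27 151 238] [ 13 168 182] [ 13 171 206] [ 28 100 238]
block [512.41 -44.63  40.  ] [(np.float64(62.75277595964938), np.float64(-79.05284506891842)), (np.float64(62.03579380768977), np.float64(-170.7333399764841)), (np.float64(62.21314723013605), np.float64(100.87296699178071)), (np.float64(61.94177528596589), np.float64(9.763468035356064))]
handle [512.44 -43.89 100.  ] [(np.float64(20.511497569821124), np.float64(-28.995055445156837)), (np.float64(20.873033044730292), np.float64(-119.05997188345587)), (np.float64(20.478264150160694), np.float64(150.85219045274755)), (np.float64(20.818425629354433), np.float64(61.03152206588077))] [384.95 184.42]
scene top [513.88 -45.78 100.  ] (array([512.7 , -43.72,  99.94]), np.float64(0.6363281512922124))
```

View pics/c4.png

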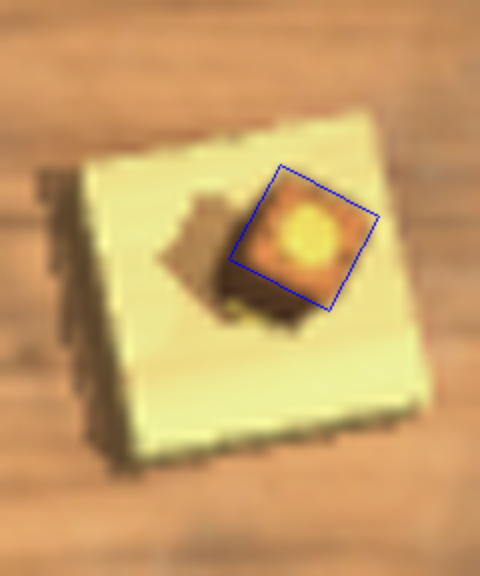

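```bash
cat >> h.py <<'E'
from rig import sense
def go(p,yaw=None,st=None):
    st=st or sense();r=R.from_euler("xyz",st["tcp_rot"]);d=r.inv().apply(np.array(p)-st["eef_pos"])/10
    tw=0 if yaw is None else -((np.radians(yaw)-st["tcp_rot"][2]+np.pi)%(2*np.pi)-np.pi)
    print("at",st["eef_pos"],"yaw",np.degrees(st["tcp_rot"][2]),"shift cm",d,"twist",round(tw,3),"F",st["contact_force"],"op",round(st["opening"],3),"t",round(st["clock"],2))
E
python3 - <<'E'
from h import *
go((512.5,-44.2,180),-119)
r=R.from_euler("xyz",[np.pi,0,np.radians(-119)])
for n,uv in(("purple",(384,152)),("orange",(357,217)),("green",(381,226))):
    p=onz("top",*uv,92);print(n,p,r.inv().apply(p-[512.5,-44.2,0]))
E
```

```text
at [ 263.68 -566.18  230.63] yaw -65.02766505960365 shift cm [-36.81 -44.59   5.11] twist 0.942 F [-0.31 -0.56  0.21] op 1.001 t 0.1
purple [589.5  -45.01  92.  ] [-36.62 -67.74 -92.  ]
orange [439.33  19.49  92.  ] [-20.23  94.88 -92.  ]
green [418.99 -34.19  92.  ] [ 36.58  86.64 -92.  ]
```

arm_command:
  plan:
    - {"translation":[-36.8,-44.6,3],"twist":0.94,"gripper":0.6}
    - {"translation":[-36.8,-44.6,3],"twist":0.94,"gripper":0.6}
    - {"translation":[-36.8,-44.6,3],"twist":0.94,"gripper":0.6}
    - {"translation":[-36.8,-44.6,3],"twist":0.94,"gripper":0.6}
    - {"translation":[-36.8,-44.6,3],"twist":0.94,"gripper":0.6}

```text
clock: 0.52
eef_pos: [351.2, -382.1, 220.3]
tcp_rot: [3.141, 0.001, -1.749]
contact_force: [1.3, -0.2, 0.1]
opening: 0.601
```

```bash
python3 -c "
from h import *
go((512.5,-44.2,190),-119)"
```

```text
at [ 351.17 -382.13  220.35] yaw -100.19789850467913 shift cm [-36.11  -9.9    3.06] twist 0.328 F [ 1.28 -0.23  0.11] op 0.601 t 0.52
```

arm_command:
  plan:
    - {"translation":[-36.1,-9.9,3],"twist":0.33,"gripper":0.6}
    - {"translation":[-36.1,-9.9,3],"twist":0.33,"gripper":0.6}
    - {"translation":[-36.1,-9.9,3],"twist":0.33,"gripper":0.6}
    - {"translation":[-36.1,-9.9,3],"twist":0.33,"gripper":0.6}
    - {"translation":[-36.1,-9.9,3],"twist":0.33,"gripper":0.6}

```text
clock: 0.93
eef_pos: [436.4, -203.7, 204.7]
tcp_rot: [3.14, 0.001, -2.08]
contact_force: [1.1, -0.2, -0.1]
opening: 0.602
```

```bash
python3 -c "
from h import *
go((512.5,-44.2,150),-119)"
```

```text
at [ 436.4  -203.66  204.74] yaw -119.18980919305417 shift cm [-17.63   1.13   5.49] twist -0.003 F [ 1.1  -0.2  -0.12] op 0.602 t 0.93
```

arm_command:
  plan:
    - {"translation":[-17.6,1.1,4],"twist":0,"gripper":0.6}
    - {"translation":[-17.6,1.1,4],"twist":0,"gripper":0.6}
    - {"translation":[-17.6,1.1,4],"twist":0,"gripper":0.6}
    - {"translation":[-17.6,1.1,5.5],"twist":0,"gripper":0.6}
    - {"translation":[-17.6,1.1,5.5],"twist":0,"gripper":0.6}

```text
clock: 1.35
eef_pos: [513.3, -41.1, 148.5]
tcp_rot: [3.14, 0.001, -2.079]
contact_force: [-1.3, -1.4, -0.0]
opening: 0.603
```

```bash
python3 -c "
from h import *
go((512.5,-44.2,61),-119)
from rig import grab_frame
cv2.imwrite('pics/s1.png',grab_frame('scene'))"
```

```text
at [513.29 -41.07 148.46] yaw -119.09041884934855 shift cm [ 0.32 -0.1   8.75] twist -0.002 F [-1.27 -1.38 -0.01] op 0.603 t 1.35
```

View pics/s1.png

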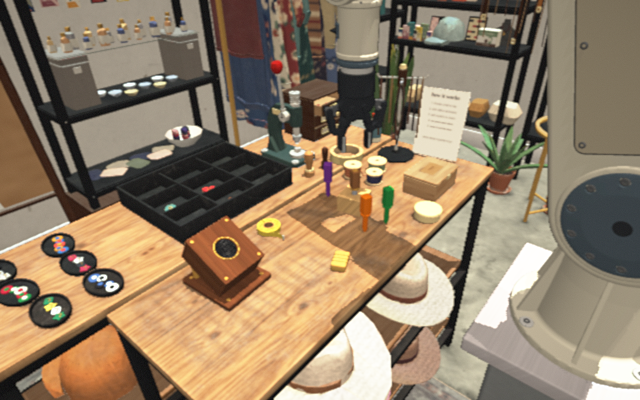

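The gripper hangs right above the brown punch, with its fingertips near (345–375,150). I'll descend and grip.

arm_command:
  plan:
    - {"translation":[0.3,-0.1,2],"twist":0,"gripper":0.6}
    - {"translation":[0.3,-0.1,4.5],"twist":0,"gripper":0.6}
    - {"translation":[0.3,-0.1,7],"twist":0,"gripper":0.6}
    - {"translation":[0.3,-0.1,8.7],"twist":0,"gripper":0.6}
    - {"translation":[0.3,-0.1,8.7],"twist":0,"gripper":0.6}

```text
clock: 1.82
eef_pos: [509.8, -42.7, 57.1]
tcp_rot: [3.132, -0.001, -2.078]
contact_force: [-1.4, 0.6, 0.7]
opening: 0.598
```

arm_command:
  plan:
    - {"translation":[0,0,0],"twist":0,"gripper":0.1}
    - {"translation":[0,0,0],"twist":0,"gripper":0.1}
    - {"translation":[0,0,0],"twist":0,"gripper":0.1}
    - {"translation":[0,0,0],"twist":0,"gripper":0.1}
    - {"translation":[0,0,0],"twist":0,"gripper":0.1}
  squeeze: 30

```text
clock: 2.23
eef_pos: [510.3, -42.8, 58.0]
tcp_rot: [3.134, -0.001, -2.078]
contact_force: [-0.4, 0.1, -1.0]
opening: 0.23
```

```bash
python3 -c "
from h import *
go((512.5,-44.2,61),-119)"
```

```text
at [510.35 -42.77  57.98] yaw -119.05650712436798 shift cm [ 0.02 -0.26 -0.3 ] twist -0.001 F [-0.43  0.06 -1.01] op 0.23 t 2.23
```

arm_command:
  plan:
    - {"translation":[0,0,-1.2],"twist":0,"gripper":0.1}
    - {"translation":[0,0,-2.3],"twist":0,"gripper":0.1}
    - {"translation":[0,0,-2.3],"twist":0,"gripper":0.1}
    - {"translation":[0,0,-2.3],"twist":0,"gripper":0.1}
    - {"translation":[0,0,-2.3],"twist":0,"gripper":0.1}
  squeeze: 30

```text
clock: 2.65
eef_pos: [510.6, -42.8, 81.1]
tcp_rot: [3.134, -0.0, -2.078]
contact_force: [-0.2, 0.2, -2.0]
opening: 0.229
```

```bash
python3 -c "
from h import *
go((510.3,-42.8,81),-119)"
```

```text
at [510.57 -42.85  81.07] yaw -119.05895085612231 shift cm [0.01 0.03 0.01] twist -0.001 F [-0.2   0.21 -2.  ] op 0.229 t 2.65
```

arm_command:
  plan:
    - {"translation":[0,0.5,0],"twist":0,"gripper":0.1}
    - {"translation":[0,1.1,0],"twist":0,"gripper":0.1}
    - {"translation":[0,1.6,0.05],"twist":0,"gripper":0.1}
    - {"translation":[0,1.8,0.1],"twist":0,"gripper":0.1}
    - {"translation":[0,1.8,0.1],"twist":0,"gripper":0.1}

```text
clock: 3.07
eef_pos: [495.4, -34.2, 80.3]
tcp_rot: [3.136, 0.0, -2.078]
contact_force: [4.3, -2.3, 0.2]
opening: 0.229
```

```bash
python3 -c "
from h import *
go((510.3,-42.8,81),-119)
from rig import grab_frame
s=grab_frame('scene');t=grab_frame('top')
a=cv2.resize(s[130:230,310:410],None,fx=4,fy=4);b=cv2.resize(t[140:240,330:430],None,fx=4,fy=4)
cv2.imwrite('pics/p1.png',np.hstack([a,b]))"
```

```text
at [495.42 -34.15  80.33] yaw -119.03482772687377 shift cm [ 0.03 -1.72 -0.08] twist -0.001 F [ 4.25 -2.3   0.22] op 0.229 t 3.07
```

View pics/p1.png

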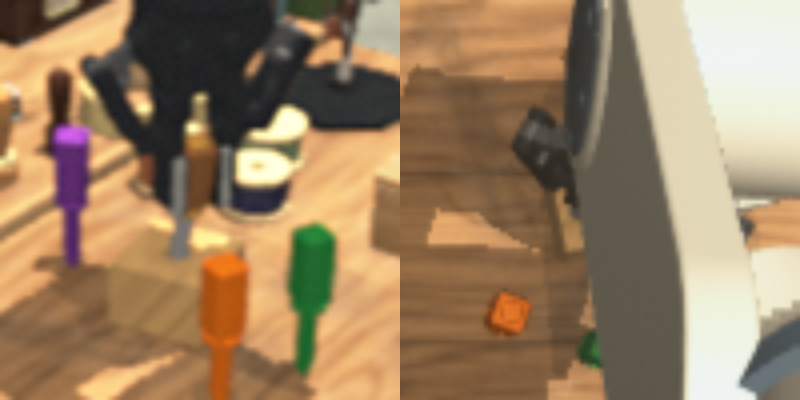

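arm_command:
  plan:
    - {"translation":[0,0.4,0.08],"twist":0,"gripper":0.1}
    - {"translation":[0,0.8,0.2],"twist":0,"gripper":0.1}
    - {"translation":[0,1.2,0.33],"twist":0,"gripper":0.1}
    - {"translation":[0,1.6,0.45],"twist":0,"gripper":0.1}
    - {"translation":[0,1.6,0.45],"twist":0,"gripper":0.1}

```text
clock: 3.58
eef_pos: [481.3, -26.3, 75.8]
tcp_rot: [3.136, 0.0, -2.078]
contact_force: [3.0, -3.1, -0.9]
opening: 0.229
```

```bash
python3 -c "
from h import *
go((510.3,-42.8,81),-119)
from rig import grab_frame
s=grab_frame('scene')
cv2.imwrite('pics/p2.png',cv2.resize(s[130:230,310:410],None,fx=6,fy=6,interpolation=2))"
```

```text
at [481.34 -26.34  75.82] yaw -119.04580509359309 shift cm [ 0.03 -3.33 -0.54] twist -0.001 F [ 2.96 -3.08 -0.86] op 0.229 t 3.58
```

View pics/p2.png

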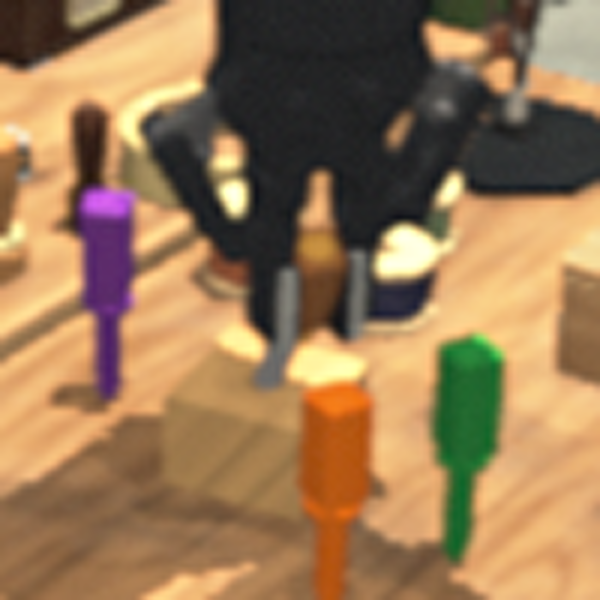

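arm_command:
  plan:
    - {"translation":[0,0,0],"twist":0,"gripper":0.1}
    - {"translation":[0,0,0],"twist":0,"gripper":0.1}
    - {"translation":[0,0.5,-0.87],"twist":0,"gripper":0.1}
    - {"translation":[0,1.0,-1.73],"twist":0,"gripper":0.1}
    - {"translation":[0,1.5,-5],"twist":0,"gripper":0.1}
  squeeze: 90

```text
clock: 4.05
eef_pos: [464.2, -18.7, 123.4]
tcp_rot: [3.127, -0.004, -2.078]
contact_force: [0.2, 0.6, -0.6]
opening: 0.223
```

```bash
cat >> h.py <<'E'
yw=np.radians(4.5);C=np.array([537.7,310,84.])
HX=np.array([np.cos(yw)*.866,np.sin(yw)*.866,.5]);HY=np.array([-np.sin(yw),np.cos(yw),0]);HN=np.cross(HX,HY)
def head(a,b,c): return C+a*HX+b*HY+c*HN   # stand_head coords -> world
E
python3 -c "
from h import *
print(HN)
# nose 30mm above face centre -> grip at 100
g=head(0,0,100);print(g);go(g-[0,0,19],-85.5)"
```

```text
[-0.5  -0.04  0.87]
[487.85 306.08 170.6 ]
at [464.23 -18.66 123.43] yaw -119.05976285592237 shift cm [-29.52  13.75  -2.73] twist -0.586 F [ 0.19  0.61 -0.61] op 0.223 t 4.05
```

arm_command:
  plan:
    - {"translation":[0,0,-4],"twist":0,"gripper":0.1}
    - {"translation":[-1,0,-7],"twist":-0.1,"gripper":0.1}
    - {"translation":[-5,2,-7],"twist":-0.2,"gripper":0.1}
    - {"translation":[-9,4,-7],"twist":-0.3,"gripper":0.1}
    - {"translation":[-13,6,-7],"twist":-0.4,"gripper":0.1}

```text
clock: 4.47
eef_pos: [474.4, 116.0, 195.1]
tcp_rot: [3.127, 0.003, -1.675]
contact_force: [0.3, 0.7, -0.7]
opening: 0.222
```

```bash
python3 -c "
from h import *
g=head(0,0,105);go(g-[0,0,19],-85.5)"
```

```text
at [474.41 115.98 195.13] yaw -95.97286701278544 shift cm [-18.99   0.83   3.98] twist -0.183 F [ 0.26  0.67 -0.74] op 0.222 t 4.47
```

arm_command:
  plan:
    - {"translation":[-4,0.2,0],"twist":-0.1,"gripper":0.1}
    - {"translation":[-8,0.4,0],"twist":-0.18,"gripper":0.1}
    - {"translation":[-12,0.6,0],"twist":-0.18,"gripper":0.1}
    - {"translation":[-16,0.8,1],"twist":-0.18,"gripper":0.1}
    - {"translation":[-19,0.8,2],"twist":-0.18,"gripper":0.1}

```text
clock: 4.88
eef_pos: [484.6, 309.0, 176.6]
tcp_rot: [3.127, 0.006, -1.494]
contact_force: [1.0, -0.7, -0.5]
opening: 0.222
```

arm_command:
  plan:
    - {"translation":[0,0,0],"twist":0,"gripper":0.1}
    - {"translation":[0,0,0],"twist":0,"gripper":0.1}
    - {"translation":[0,0,0],"twist":0,"gripper":0.1}
    - {"translation":[0,0,0],"twist":0,"gripper":0.1}
    - {"translation":[0,0,0],"twist":0,"gripper":0.1}

```text
clock: 5.3
eef_pos: [484.5, 307.7, 177.1]
tcp_rot: [3.127, 0.006, -1.495]
contact_force: [-0.1, -0.1, -0.9]
opening: 0.226
```

```bash
python3 -c "
from h import *
g=head(0,0,105);go(g-[0,0,19],-85.5)
from rig import grab_frame
s=grab_frame('scene');t=grab_frame('top');cv2.imwrite('pics/s3.png',s);cv2.imwrite('pics/t3.png',t)
a=cv2.resize(s[150:300,165:295],None,fx=3,fy=3,interpolation=2);b=cv2.resize(t[120:220,180:270],None,fx=4.5,fy=4.5,interpolation=2)[:450]
cv2.imwrite('pics/p3.png',np.hstack([a,b]))
p=sense()['eef_pos']+[0,0,19];n=p-70*HN;print('nose expected',n,proj('scene',n),proj('top',n),'grip',proj('scene',p),proj('top',p))"
```

```text
at [484.46 307.69 177.07] yaw -85.67612549728469 shift cm [ 0.2  -0.11  2.11] twist -0.003 F [-0.15 -0.13 -0.87] op 0.226 t 5.3
nose expected [519.61 310.66 135.43] [228.75 228.21] [224.52 178.78] grip [239.32 203.94] [217.86 190.63]
```

View pics/p3.png

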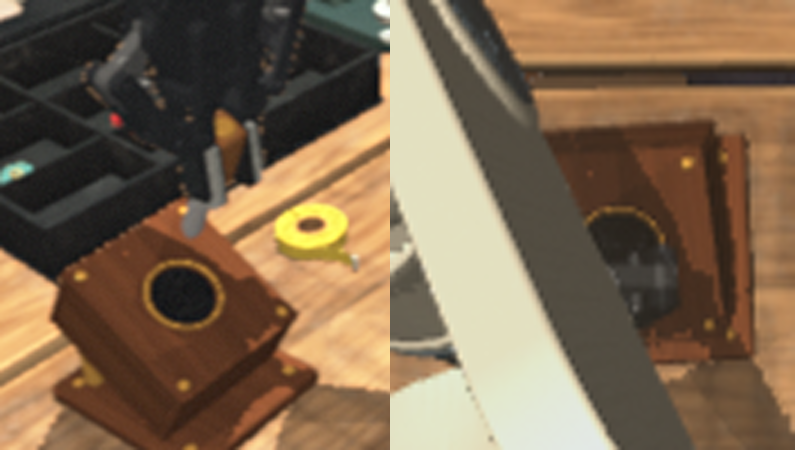

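```bash
python3 -c "
from h import *
s=cv2.imread('pics/s3.png');x0,y0,k=218,178,12
o=cv2.resize(s[y0:y0+60,x0:x0+45],None,fx=k,fy=k,interpolation=2)[:600]
for i in range(0,45,5): cv2.line(o,(i*k,0),(i*k,10),(255,255,255),1)
o=cv2.resize(s[y0:y0+55,x0:x0+45],None,fx=10,fy=10,interpolation=2)
for i in range(0,55,5): cv2.line(o,(0,i*10),(10,i*10),(255,255,255),1);cv2.line(o,(i*10,0),(i*10,10),(255,255,255),1)
cv2.imwrite('pics/p4.png',o)"
```

```text
(no output)
```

View pics/p4.png

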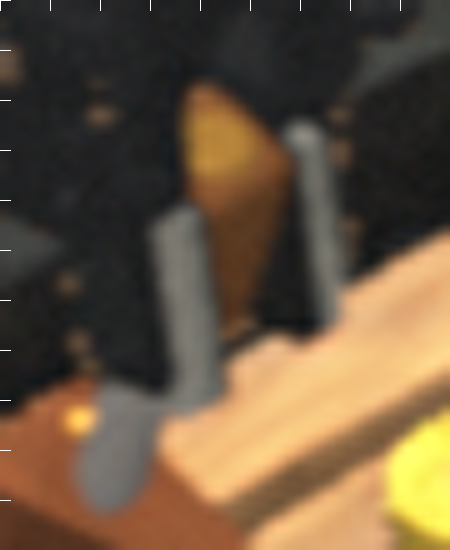

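```bash
cat >> h.py <<'E'
def inplane(uv,st=None):
    st=st or sense();r=R.from_euler("xyz",st["tcp_rot"]);nx=r.as_matrix()[:,0];o,d=ray("scene",*uv)
    return o+d*((st["eef_pos"]-o)@nx)/(d@nx)
E
python3 -c "
from h import *
cap=inplane((239.7,191.8));nose=inplane((228.2,226.5));print(cap,nose,np.linalg.norm(cap-nose));v=cap-nose;v/=np.linalg.norm(v);print('axis',v,'tilt',np.degrees(np.arccos(v[2])))
g=nose+70*v;print('grip',g,'tool grasp',sense()['eef_pos']+[0,0,19])
print('nose in head coords',np.array([(nose-C)@HX,(nose-C)@HY,(nose-C)@HN]))
for uv in((238.7,191.8),(227.2,226.5),(228.2,227.5)): print(inplane(uv)) 
"
```

```text
[480.17 307.3  219.47] [520.1  310.84 138.82] 90.05611930644534
axis [-0.44 -0.04  0.9 ] tilt 26.42922295953169
grip [489.07 308.09 201.51] tool grasp [484.71 307.92 196.05]
nose in head coords [12.28  2.21 56.22]
[482.41 307.48 218.73]
[522.67 311.04 137.8 ]
[520.52 310.88 136.6 ]
```

```bash
python3 -c "
from h import *
st=sense();r=R.from_euler('xyz',st['tcp_rot']).as_matrix()
for th in (24,27,30,33):
  t=np.radians(th);v=r@np.array([0,np.sin(t),-np.cos(t)]);nose=np.array([520.1,310.8,138.8])
  a,b=proj('scene',nose),proj('scene',nose+93*v);print(th,b-a,np.degrees(np.arctan2(*(b-a))))
print(np.degrees(np.arctan2(11.5,-34.7)),'len',np.hypot(11.5,34.7))
"
```

```text
24 [  9.49 -38.08] 165.99950890019446
27 [ 11.74 -36.11] 161.9853737613802
30 [ 13.96 -34.02] 157.68809107823904
33 [ 16.14 -31.83] 153.1041040470692
161.66417872438967 len 36.55598446219169
```

```bash
cat >> h.py <<'E'
D=np.array([35.6,3.1,-40.5])
def hc(st=None):
    st=st or sense();p=st["eef_pos"]+D-C;f=st["contact_force"]
    print("nose head",np.array([p@HX,p@HY,p@HN]),"F head",np.array([f@HX,f@HY,f@HN]))
def toh(a,b,c): hc();go(head(a,b,c)-D,-85.5)
def mv(da,db,dc):
    r=R.from_euler("xyz",sense()["tcp_rot"]);return r.inv().apply(da*HX+db*HY+dc*HN)/10
E
python3 -c "
from h import *
toh(0,0,10);toh(0,0,-3);print(mv(1,0,0),mv(0,1,0),mv(0,0,1))"
```

```text
nose head [11.33  2.38 54.13] F head [-0.82 -0.46 -1.52]
at [484.71 307.92 177.05] yaw -85.68152694970546 shift cm [ 0.26 -1.29  4.37] twist -0.003 F [ 0.08 -0.45 -1.73] op 0.223 t 5.4
nose head [11.33  2.38 54.13] F head [-0.82 -0.46 -1.52]
at [484.71 307.92 177.05] yaw -85.68152694970546 shift cm [ 0.27 -1.95  5.49] twist -0.003 F [ 0.08 -0.45 -1.73] op 0.223 t 5.4
[-0.   -0.09 -0.05] [-0.1  0.   0. ] [-0.    0.05 -0.09]
```

arm_command:
  plan:
    - {"translation":[0.26,0.2,1.5],"twist":0,"gripper":0.1}
    - {"translation":[0.26,-0.5,3],"twist":0,"gripper":0.1}
    - {"translation":[0.26,-1.3,4.4],"twist":0,"gripper":0.1}
    - {"translation":[0.26,-1.3,4.4],"twist":0,"gripper":0.1}
    - {"translation":[0.26,-1.3,4.4],"twist":0,"gripper":0.1}

```text
clock: 5.82
eef_pos: [497.0, 305.8, 132.6]
tcp_rot: [3.126, 0.006, -1.497]
contact_force: [1.0, -0.3, -1.1]
opening: 0.224
```

```bash
python3 -c "
from h import *
toh(0,0,-4)
from rig import grab_frame
s=grab_frame('scene');cv2.imwrite('pics/s4.png',s)
cv2.imwrite('pics/p5.png',cv2.resize(s[190:270,190:270],None,fx=7,fy=7,interpolation=2))"
```

```text
nose head [-0.39 -0.73  9.57] F head [ 0.32 -0.42 -1.44]
at [497.05 305.77 132.59] yaw -85.74564371575391 shift cm [-0.07 -0.73  1.14] twist -0.004 F [ 1.03 -0.34 -1.09] op 0.224 t 5.82
```

View pics/p5.png

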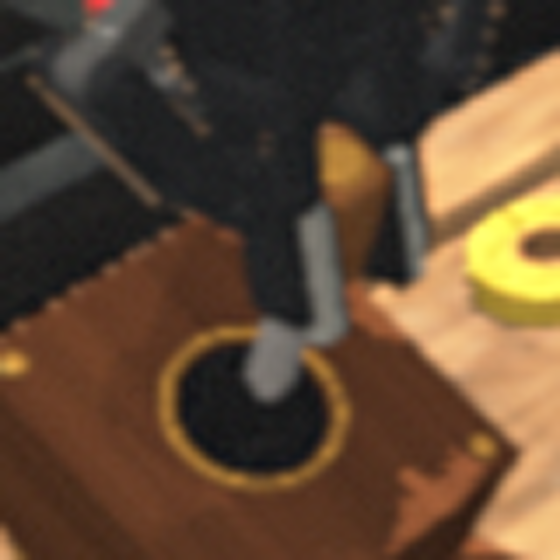

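arm_command:
  plan:
    - {"translation":[-0.07,-0.3,0.5],"twist":0,"gripper":0.1}
    - {"translation":[-0.07,-0.73,1.14],"twist":0,"gripper":0.1}
    - {"translation":[-0.07,-0.73,1.14],"twist":0,"gripper":0.1}
    - {"translation":[-0.07,-0.73,1.14],"twist":0,"gripper":0.1}
    - {"translation":[-0.07,-0.73,1.14],"twist":0,"gripper":0.1}

```text
clock: 6.28
eef_pos: [504.2, 307.4, 121.8]
tcp_rot: [3.127, 0.006, -1.496]
contact_force: [-0.2, -0.4, -1.3]
opening: 0.221
```

```bash
python3 -c "
from h import *
print(proj('scene',head(0,0,0)),proj('scene',head(0,0,10)),proj('scene',head(5,0,10)),proj('scene',head(0,5,10)))
toh(0,0,-8)"
```

```text
[226.39 247.93] [227.71 245.03] [225.77 243.06] [225.63 246.5 ]
nose head [ 0.52  0.33 -3.43] F head [-0.87 -0.34 -1.04]
at [504.23 307.4  121.79] yaw -85.72917964363575 shift cm [ 0.04 -0.19  0.42] twist -0.004 F [-0.21 -0.36 -1.33] op 0.221 t 6.28
```

arm_command:
  plan:
    - {"translation":[0.03,-0.06,0.12],"twist":0,"gripper":0.1}
    - {"translation":[0.03,-0.12,0.25],"twist":0,"gripper":0.1}
    - {"translation":[0.03,-0.2,0.38],"twist":0,"gripper":0.1}
    - {"translation":[0.03,-0.27,0.48],"twist":0,"gripper":0.1}
    - {"translation":[0.03,-0.27,0.48],"twist":0,"gripper":0.1}

```text
clock: 6.7
eef_pos: [506.5, 307.4, 117.6]
tcp_rot: [3.126, 0.006, -1.496]
contact_force: [-5.2, -0.9, 9.2]
opening: 0.23
```

```bash
python3 -c "
from h import *
toh(0,0,-10)"
```

```text
nose head [ 0.37  0.19 -8.18] F head [-0.01 -0.51 10.58]
at [506.48 307.44 117.6 ] yaw -85.7360175602034 shift cm [ 0.02 -0.06  0.17] twist -0.004 F [-5.24 -0.92  9.15] op 0.23 t 6.7
```

arm_command:
  plan:
    - {"translation":[0,-0.13,0.0],"twist":0,"gripper":0.1}
    - {"translation":[0,-0.22,-0.04],"twist":0,"gripper":0.1}
    - {"translation":[0,-0.31,-0.08],"twist":0,"gripper":0.1}
    - {"translation":[0,-0.4,-0.13],"twist":0,"gripper":0.1}
    - {"translation":[0,-0.4,-0.13],"twist":0,"gripper":0.1}

```text
clock: 7.12
eef_pos: [510.8, 307.8, 118.9]
tcp_rot: [3.127, 0.006, -1.496]
contact_force: [1.1, 0.2, -1.2]
opening: 0.223
```

```bash
python3 -c "
from h import *
toh(4.5,4.5,-9)"
```

```text
nose head [ 4.79  0.26 -9.2 ] F head [ 0.36  0.12 -1.54]
at [510.8  307.84 118.93] yaw -85.73019254129683 shift cm [-0.42  0.04  0.  ] twist -0.004 F [ 1.07  0.2  -1.15] op 0.223 t 7.12
```

The nose dropped: c = -9.2 mm with no force. I'll ease it in.

arm_command:
  plan:
    - {"translation":[0,-0.04,0.07],"twist":0,"gripper":0.1}
    - {"translation":[0,-0.08,0.14],"twist":0,"gripper":0.1}
    - {"translation":[0,-0.12,0.21],"twist":0,"gripper":0.1}
    - {"translation":[0,-0.15,0.26],"twist":0,"gripper":0.1}
    - {"translation":[0,-0.15,0.26],"twist":0,"gripper":0.1}

```text
clock: 7.53
eef_pos: [512.3, 307.9, 116.1]
tcp_rot: [3.127, 0.006, -1.496]
contact_force: [-0.4, -0.7, -0.3]
opening: 0.225
```

```bash
python3 -c "
from h import *
toh(4.8,0.3,-15)"
```

```text
nose head [  4.69   0.18 -12.42] F head [-0.59 -0.71 -0.04]
at [512.33 307.88 116.08] yaw -85.73382877862775 shift cm [-0.01 -0.14  0.22] twist -0.004 F [-0.44 -0.74 -0.33] op 0.225 t 7.53
```

arm_command:
  plan:
    - {"translation":[0,-0.05,0.09],"twist":0,"gripper":0.1}
    - {"translation":[0,-0.1,0.17],"twist":0,"gripper":0.1}
    - {"translation":[0,-0.15,0.26],"twist":0,"gripper":0.1}
    - {"translation":[0,-0.2,0.35],"twist":0,"gripper":0.1}
    - {"translation":[0,-0.2,0.35],"twist":0,"gripper":0.1}

```text
clock: 7.95
eef_pos: [514.4, 307.4, 112.3]
tcp_rot: [3.126, 0.005, -1.496]
contact_force: [-0.4, -4.8, 0.2]
opening: 0.225
```

```bash
python3 -c "
from h import *
toh(4.8,0.3,-20)"
```

```text
nose head [  4.52  -0.49 -16.7 ] F head [-0.57 -4.76  0.61]
at [514.37 307.37 112.3 ] yaw -85.72912625776593 shift cm [-0.08 -0.19  0.27] twist -0.004 F [-0.43 -4.8   0.24] op 0.225 t 7.95
```

arm_command:
  plan:
    - {"translation":[0.07,0,0],"twist":0,"gripper":0.1}
    - {"translation":[0.07,0,0],"twist":0,"gripper":0.1}
    - {"translation":[0.07,-0.05,0.09],"twist":0,"gripper":0.1}
    - {"translation":[0.07,-0.1,0.17],"twist":0,"gripper":0.1}
    - {"translation":[0.07,-0.1,0.17],"twist":0,"gripper":0.1}

```text
clock: 8.37
eef_pos: [515.5, 307.0, 110.4]
tcp_rot: [3.127, 0.005, -1.496]
contact_force: [0.6, 0.5, -1.3]
opening: 0.215
```

```bash
python3 -c "
from h import *
toh(4.5,-1.2,-24)"
```

```text
nose head [  4.54  -0.98 -18.88] F head [-0.12  0.44 -1.49]
at [515.51 306.98 110.42] yaw -85.72472209745665 shift cm [ 0.02 -0.26  0.44] twist -0.004 F [ 0.61  0.49 -1.35] op 0.215 t 8.37
```

arm_command:
  plan:
    - {"translation":[0.01,-0.07,0.12],"twist":0,"gripper":0.1}
    - {"translation":[0.01,-0.14,0.24],"twist":0,"gripper":0.1}
    - {"translation":[0.01,-0.2,0.35],"twist":0,"gripper":0.1}
    - {"translation":[0.01,-0.26,0.44],"twist":0,"gripper":0.1}
    - {"translation":[0.01,-0.26,0.44],"twist":0,"gripper":0.1}

```text
clock: 8.78
eef_pos: [518.1, 307.1, 105.7]
tcp_rot: [3.127, 0.005, -1.496]
contact_force: [0.2, -0.9, -0.6]
opening: 0.225
```

```bash
python3 -c "
from h import *
toh(4.5,-1.2,-29)"
```

```text
nose head [  4.47  -1.04 -24.24] F head [-0.19 -0.92 -0.64]
at [518.12 307.11 105.74] yaw -85.72455450922513 shift cm [ 0.02 -0.25  0.41] twist -0.004 F [ 0.23 -0.91 -0.65] op 0.225 t 8.78
```

Free so far; continuing.

arm_command:
  plan:
    - {"translation":[0.03,-0.07,0.12],"twist":0,"gripper":0.1}
    - {"translation":[0.03,-0.14,0.24],"twist":0,"gripper":0.1}
    - {"translation":[0.03,-0.2,0.35],"twist":0,"gripper":0.1}
    - {"translation":[0.03,-0.26,0.44],"twist":0,"gripper":0.1}
    - {"translation":[0.03,-0.26,0.44],"twist":0,"gripper":0.1}

```text
clock: 9.2
eef_pos: [520.7, 307.0, 101.1]
tcp_rot: [3.126, 0.005, -1.496]
contact_force: [0.1, 0.2, -2.0]
opening: 0.223
```

```bash
python3 -c "
from h import *
toh(4.5,-1.2,-34)"
```

```text
nose head [  4.34  -1.38 -29.56] F head [-0.92  0.16 -1.8 ]
at [520.69 306.98 101.06] yaw -85.73064730876813 shift cm [-0.02 -0.24  0.37] twist -0.004 F [ 0.09  0.17 -2.01] op 0.223 t 9.2
```

arm_command:
  plan:
    - {"translation":[0,-0.07,0.12],"twist":0,"gripper":0.1}
    - {"translation":[0,-0.14,0.24],"twist":0,"gripper":0.1}
    - {"translation":[0,-0.2,0.35],"twist":0,"gripper":0.1}
    - {"translation":[0,-0.26,0.44],"twist":0,"gripper":0.1}
    - {"translation":[0,-0.26,0.44],"twist":0,"gripper":0.1}

```text
clock: 9.62
eef_pos: [523.3, 307.1, 96.4]
tcp_rot: [3.126, 0.005, -1.496]
contact_force: [0.2, -0.9, -0.8]
opening: 0.221
```

```bash
python3 -c "
from h import *
toh(4.5,-1.2,-38.5)"
```

```text
nose head [  4.21  -1.43 -34.91] F head [-0.28 -0.89 -0.75]
at [523.25 307.14  96.37] yaw -85.72787601074668 shift cm [-0.02 -0.21  0.29] twist -0.004 F [ 0.21 -0.88 -0.79] op 0.221 t 9.62
```

arm_command:
  plan:
    - {"translation":[0,-0.06,0.1],"twist":0,"gripper":0.1}
    - {"translation":[0,-0.12,0.19],"twist":0,"gripper":0.1}
    - {"translation":[0,-0.16,0.27],"twist":0,"gripper":0.1}
    - {"translation":[0,-0.2,0.34],"twist":0,"gripper":0.1}
    - {"translation":[0,-0.2,0.34],"twist":0,"gripper":0.1}

```text
clock: 10.03
eef_pos: [524.5, 307.2, 94.0]
tcp_rot: [3.125, 0.005, -1.496]
contact_force: [-7.0, -3.1, 13.8]
opening: 0.222
```

```bash
python3 -c "
from h import *
toh(4.5,-1.2,-38.5)
from rig import grab_frame
s=grab_frame('scene');cv2.imwrite('pics/s6.png',s)
cv2.imwrite('pics/p6.png',cv2.resize(s[190:270,190:270],None,fx=7,fy=7,interpolation=2))"
```

```text
nose head [  4.17  -1.41 -37.57] F head [ 0.59 -2.53 15.55]
at [524.54 307.25  94.05] yaw -85.73800478073244 shift cm [-0.02 -0.08  0.06] twist -0.004 F [-7.04 -3.09 13.76] op 0.222 t 10.03
```

View pics/p6.png

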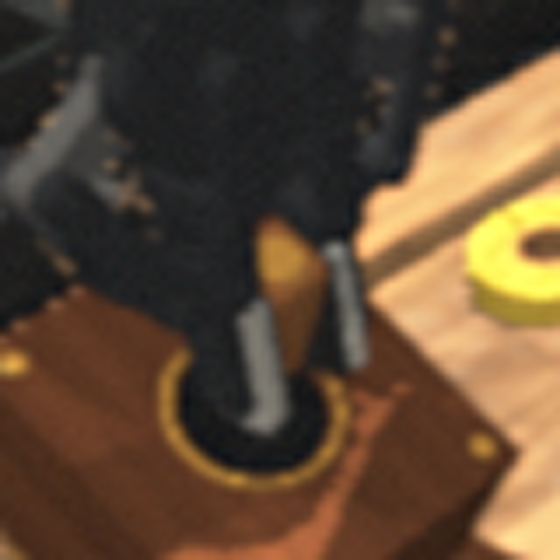

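A firm 15 N stop at 29.4 mm below the floor reading, so the nose is on the hole's bottom (30 mm deep). Letting go.

arm_command:
  plan:
    - {"translation":[0,0,0],"twist":0,"gripper":0.6}
    - {"translation":[0,0,0],"twist":0,"gripper":0.6}
    - {"translation":[0,0,0],"twist":0,"gripper":0.6}
    - {"translation":[0,0,0],"twist":0,"gripper":0.6}
    - {"translation":[0,0,0],"twist":0,"gripper":0.6}

```text
clock: 10.5
eef_pos: [524.6, 307.2, 93.9]
tcp_rot: [3.125, 0.005, -1.496]
contact_force: [0.1, 0.4, -0.1]
opening: 0.599
```

```bash
python3 -c "
from h import *
hc();go((524,307,94))"
```

```text
nose head [  4.11  -1.42 -37.73] F head [ 0.08  0.34 -0.21]
at [524.57 307.25  93.88] yaw -85.74120456259693 shift cm [ 0.02  0.06 -0.01] twist 0 F [ 0.15  0.36 -0.14] op 0.599 t 10.5
```

Released, no force. Backing off along the punch axis, then up.

arm_command:
  plan:
    - {"translation":[0,0.8,-1.4],"twist":0,"gripper":0.6}
    - {"translation":[0,2,-3.5],"twist":0,"gripper":0.6}
    - {"translation":[0,3.5,-6],"twist":0,"gripper":0.6}
    - {"translation":[0,5,-9],"twist":0,"gripper":0.6}
    - {"translation":[0,7,-12],"twist":0,"gripper":0.6}

```text
clock: 10.92
eef_pos: [456.5, 301.4, 215.7]
tcp_rot: [3.124, 0.005, -1.497]
contact_force: [1.1, 0.3, 0.1]
opening: 0.601
```

arm_command:
  plan:
    - {"translation":[4,2,-2],"twist":0,"gripper":0.6}
    - {"translation":[8,4,-2],"twist":0,"gripper":0.6}
    - {"translation":[12,6,-2],"twist":0,"gripper":0.6}
    - {"translation":[16,6,-2],"twist":0,"gripper":0.6}
    - {"translation":[20,6,-2],"twist":0,"gripper":0.6}

```text
clock: 11.33
eef_pos: [409.8, 105.0, 236.1]
tcp_rot: [3.125, 0.005, -1.495]
contact_force: [0.9, -0.6, -0.0]
opening: 0.603
```

```bash
python3 -c "
from h import *
go((524,307,94))
from rig import grab_frame
s=grab_frame('scene');t=grab_frame('top');cv2.imwrite('pics/s7.png',s);cv2.imwrite('pics/t7.png',t)
a=cv2.resize(s[190:290,180:270],None,fx=4.5,fy=4.5,interpolation=2);b=cv2.resize(t[130:230,190:270],None,fx=4.5,fy=4.5,interpolation=2)
cv2.imwrite('pics/p7.png',np.hstack([a,b]))"
```

```text
at [409.79 105.01 236.05] yaw -85.65859815169351 shift cm [-19.21 -13.15  14.08] twist 0 F [ 0.86 -0.63 -0.01] op 0.603 t 11.33
```

View pics/p7.png

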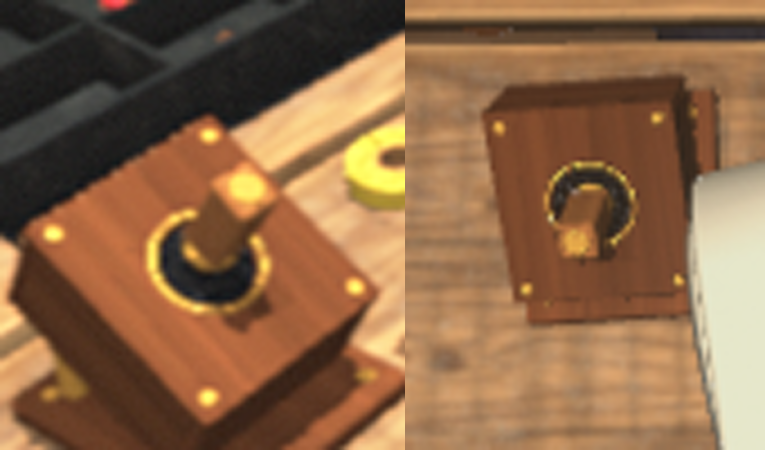

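View pics/s7.png

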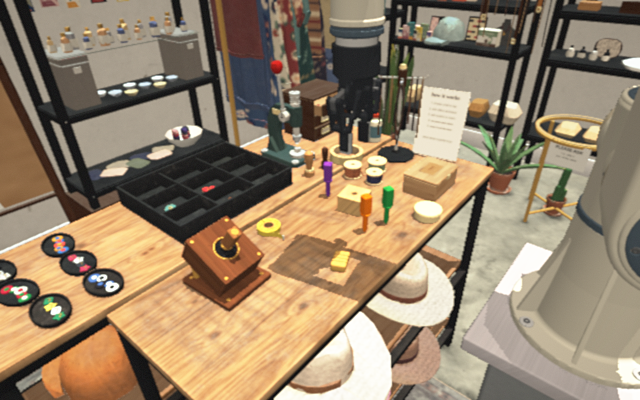

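The punch stands square in the well: cap at scene (234,231), top (228,183), collar just above the ring. A last depth check, then I hand in.

```bash
python3 -c "
from h import *
p,e=tri((233.9,231.1),(227.7,182.8));q=p-C;print(p,e,'head',np.array([q@HX,q@HY,q@HN]),'expected n 54.5')
a=cv2.imread('pics/scene0.png');b=cv2.imread('pics/s7.png')
for n,bx in(('tape',(250,210,40,35)),('wax',(325,243,32,35)),('tin',(405,195,45,35))):
    r=[]
    for im in(a,b):
        bl,_=blobs(im,(15,70,120) if n!='tin' else (18,25,190),(38,255,255),bx,20);r.append(max(bl,key=lambda z:z[1][4])[0])
    print(n,r)
from rig import job
print(job.sign_off())"
```

```text
[512.35 305.53 129.56] 1.6681962716149927 head [ 0.59 -2.46 52.27] expected n 54.5
tape [array([268.17, 224.66]), array([269.29, 226.33])]
wax [array([340.09, 259.2 ]), array([339.59, 263.43])]
tin [array([428.01, 208.49]), array([430.42, 213.53])]
the job is handed in; nothing more can be done
None
```

```bash
python3 -c "
import cv2,numpy as np
a=cv2.imread('pics/scene0.png');b=cv2.imread('pics/s7.png')
f=lambda i,x,y:cv2.resize(i[y:y+40,x:x+48],None,fx=5,fy=5,interpolation=0)
cv2.imwrite('pics/cmp.png',np.vstack([np.hstack([f(i,x,y) for x,y in((248,208),(318,240),(404,192))]) for i in(a,b)]))"
```

```text
(no output)
```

View pics/cmp.png

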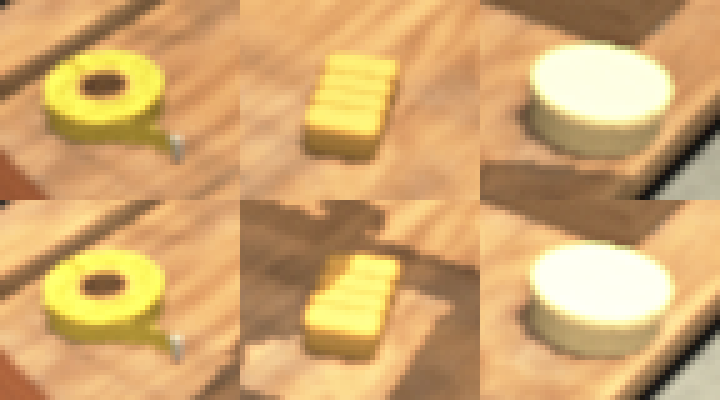

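The eyelet punch is seated in the stand's socket and released, and I handed the job in at about 11.4 s.

- **How it went:** The tool cannot tilt. I gripped the punch, raised it until only the nose was in the rest hole, and levered it over to about 28–30° in the jaws against the hole's rim. I then moved it to the stand and swept the floor of the well lightly. The nose dropped in on the first sweep, about 4.5 mm up the slope from the middle.
- **Depth:** The punch stopped firmly at 15 N, 29.4 mm below the floor reading; the hole is 30 mm deep. The gripper showed no force after letting go, and the last picture shows the punch standing square with its collar just above the ring.
- **Checks that were off:**
  - The cap measured 52.3 mm above the face from the cameras, against 54.5 mm expected, which is about the 2 mm calibration error.
  - The colour-mask centres of the tape roll, beeswax block and tin differed from the start by up to 5 px. Crops compared side by side, after hand-in, show all three in place; the masks moved because of the arm's shadow.

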